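# Unlatch a storage cage and hold its gate wide

## Task

Please open the small storage cage of print blocks and keep it open for me: squeeze the red catch on its roof together until it clicks over and stays, only then do the same with the yellow catch, then take the gate by its black upright post and swing it out, past the stiff point half-way, until it stands about square to the cage front. The gate springs back by itself, so finish while still holding it there by the post, and do not shift the blocks in the cage or the white paste pot.

Things in the scene. Friction and masses are not known exactly. Their poses are not given: they have to be found in the camera images.
- cage: Fixed plywood and steel-rod cage, 150 deep (x) x 230 wide (y) x 125 high; origin centre of underside, x to its back, y to its left, z up. Roof top 125 mm up. A blue rod gate closes the front, 85 mm before the origin, on an upright hinge at the right (-y) end. Two catches stand on the roof's front edge, left and right of the gate's post; which colour is where varies.
- red_grip (a point): Red squeeze catch, opened first: point midway between its two upright red tabs when latched, 17 mm below their tops. Axes as the cage's. Tabs: 22 mm long in x, 6 thick in y, tops 185 mm above the table; 46 mm over both in y when latched, 32 when squeezed. The +y tab is fixed; the -y tab slides 14 mm to it against 3 N friction and stays where left. Its slide plate lies 41 mm below the tab tops.
- red_catch (a joint): travel of the red sliding tab in m: 0 latched, 0.014 squeezed fully together; its hooked bolt is clear of the gate from about 0.010
- yellow_grip (a point): The yellow squeeze catch, to be opened second: same make, sizes and axes as the red one; point midway between its tabs while latched, 17 mm below their tops.
- yellow_catch (a joint): travel of the yellow sliding tab in m, as for the red one
- gate (a joint): Gate angle in rad: 0 shut, grows as it swings out to the robot (counter-clockwise from above), 1.57 square to the cage front, stop at 1.7. A spring pulls it shut (0.4 N at the post when shut, 2.5 N wide open); a sprung detent from about 0.4 to 1.1 rad adds 3 to 5 N at the post. Let go when wide open, it falls back to the detent or beyond.
- post_grip (a point): Round upright black post on the gate's top rail, to swing the gate by: 16 mm in diameter, bare for 83 mm up to its top, 197 mm above the table. The point is on its axis, 29 mm below its top, 120 mm from the hinge axis; it moves with the gate.
- gate_hinge (a point): Point on the gate's upright hinge axis, at the height of post_grip.
- block_a_mid (a point): Centre of the small dark printing block (50x55x29 mm) that stands loose in the cage; bystander, leave it where it is.
- block_b_mid (a point): Centre of the longer light printing block (45x90x25 mm) that stands loose in the cage; bystander, leave it where it is.
- paste_pot_mid (a point): Centre of the loose white paste pot, 75 mm in diameter and 75 high, on the table left of the cage's front; bystander, leave it where it is.

How it is judged:
On the way, in this order (a step that is already met when the one before it is completed fails the run):
1. the red catch is squeezed open while the yellow one is still latched (value of joint red_catch above 0.0105 m and value of joint yellow_catch below 0.004 m), for 0.1 s.
2. the yellow catch is squeezed open too (value of joint each of red_catch, yellow_catch above 0.0105 m), for 0.1 s.
3. the gate is swung out past its detent (value of joint gate above 1.15 rad), for 0.1 s.
At the end, for the whole second after the job is handed in: The gate stands still at 1.35 rad or more (1.57 is square to the cage front), the fingers press on it with more than 1 N, both catches are still open (travel over 10.5 mm), and the blocks and the pot are within 15 mm of where they stood (all of step 2 and value of joint gate above 1.35 rad and velocity of joint gate between -0.1 and 0.1 rad/s and contact force between the fingers and gate above 1 N and distance of each of block_a_mid, block_b_mid, paste_pot_mid from where it was at the start of the episode below 0.015 m); the arm keeps its last pose, push and grip.
It fails at once if the yellow catch is moved more than 4 mm before the red one is open (value of joint yellow_catch above 0.004 m and value of joint red_catch below 0.0105 m).
It fails at once if a block in the cage or the paste pot is shifted by more than 15 mm (not (distance of each of block_a_mid, block_b_mid, paste_pot_mid from where it was at the start of the episode below 0.015 m)).
It also fails if it takes over 58 s, if anything falls off the work surface, if the arm or the gripper's body presses on something with over 40 N, if the wrist force passes 120 N, or if a joint passes its speed limit or range.

## Robot

A 6-joint arm with a two-finger parallel gripper is mounted at the origin on a cart in front of the work surface, level with it; the furniture and walls round the work are solid. World frame = base frame: x ahead of the robot, y to its left, z up, the work surface at z = 0. Lengths are in m, angles in rad, forces in N, time in s.
With the tool pointing down it reaches from about 0.275 to 0.825 m from the base axis. Payload 5.2 kg.
Tool frame: the origin (TCP) lies midway between the tips of the shut fingers; the grasp point (between the pads) lies 19 mm behind it (robot.pinch_z is the z of the grasp point in the tool frame, in m); z points along the fingers, y is the line along which they close (so a half turn about z gives the same grasp; the last joint's range is limited). The gripper opens to 93 mm and grips with 3 to 60 N. Pads are 15 mm wide; open, the fingers measure 128 mm over their backs; the gripper's body (75 mm by 188 mm) begins 65 mm behind the grasp point.
Start: joints at [-1.357, 0.259, 1.535, -0, 1.348, -0.203], TCP at [0.223, -0.503, 0.219] pointing down, gripper open.
Joint ranges: [-3.14, 3.14], [-0.91, 2.08], [0.19, 2.58], [-1.22, 4.36], [0.22, 2.71], [-3.12, 3.12]. Speed limits (rad/s): [2.57, 2.57, 3.14, 3.14, 3.14, 3.14].

## Interface

Orientations are given as a rotation vector (axis times angle).
In Python, from plant import robot, optics, order gives the robot as it stands.
- The arm moves only by the tool move_arm, never from a script. Its argument "commands" is text: rows parted by semicolons, each of 7 numbers parted by spaces: the opening in per cent of the stroke, from 0 (shut) to 100 (fully open), then the shift along the tool's x, y, z normalised to -1 to 1, where 1 is 20 cm, then the turn, a rotation vector about the tool's x, y, z normalised to -1 to 1, where 1 is 30 degrees. A call has 1 to 10 rows; each row is the pose to reach, as a shift and turn from the pose commanded when the call began, along the tool's axes at that moment; what a row does not reach only later rows make up. A row lasts 1/10 s, in which the tool goes at most 50 mm and 8.59 degrees, less where a joint would pass 70% of its speed; a pose out of reach is approached as far as the arm can. A call with a number of a shift or a turn outside -1 to 1 is refused whole. A call with a gripper value outside its range is refused whole. The fingers move at their own pace and stop on an object; the grip force is fixed at half the most. Time passes only in rows, so rows that repeat a pose let the fingers close. It gives the time, the measured TCP pose, the force, the opening and the grip force at its end, in the units of the state.
- robot.read_state(): the state, without advancing time (a new reading comes with each control period).
- optics.get_image(name): name is "side" or "top" or "wrist"; returns a dict with "color" (420x560x3 uint8, red, green, blue), "fx", "fy", "cx", "cy" (pixels), "extrinsics" (4x4, takes a point from camera to world coordinates). Camera axes: x right, y up, looking along -z (the intrinsics and any distortion apply to the point x, -y, -z); pixel columns grow to the right and rows downward; lengths in m; the calibration is good to about 2 mm. The wrist camera is an equidistant fisheye: a pixel r from the principal point sees the ray r / f radians off the axis. A picture is of the moment at which its call begins. There is no depth.
- order.sign_off(): hands the job in; it is judged then, once.
The state is a dict: "t": time; "qpos": joint angles; "joint_velocities": joint speeds; "tau": joint torques, N m; "position": TCP position; "tool_rot": TCP orientation; "wrist_force": force on the tool from outside, world axes, zero at the start; "ft_torque": the same for the moment, N m; "grip_width": finger opening in m; "finger_force": force on a finger pad.
Only numpy, scipy, OpenCV 4.12 (cv2) and the standard library are available. Lean on these libraries where they do the work, as an engineer would, in place of code of your own. Each camera call takes 0.05 s, during which the arm holds its last target. There are 200 camera calls.

## Working session

There is one attempt and no reset: what is moved stays moved. The work goes in short steps, Python scripts to look and compute and a tool call to move; the robot and the scene stay as the last step left them, time stands still between calls to the robot, and variables do not carry over. Pictures are saved under pics/ and viewed, at most 10 in all, crops included, and the job is handed in when it is done.

Besides the shell and the picture viewer there is one more tool, called after "Emit:" by a JSON object that holds its "op" and its "data", one argument or row to a line. move_arm: Moves the arm, as the interface text tells. Its arguments: {"type":"object","properties":{"commands":{"type":"string"}},"required":["commands"]}

```bash
mkdir -p pics; ls; python3 - <<'E'
from plant import robot, optics
import cv2,numpy as np
for n in ("side","top"):
    d=optics.get_image(n); cv2.imwrite(f"pics/{n}0.png",d["color"][:,:,::-1])
    print(n,d["fx"],d["fy"],d["cx"],d["cy"],d.keys()); print(np.round(d["extrinsics"],4).tolist())
s=robot.read_state(); print(s); print(robot.pinch_z)
E
```

```text
pics
side 394.32547850460827 394.32547850460827 279.3633328951503 210.6616983355231 dict_keys(['color', 'fx', 'fy', 'cx', 'cy', 'extrinsics'])
[[-0.9554, 0.186, -0.2291, 0.3151], [-0.2948, -0.6388, 0.7107, 0.5341], [-0.0142, 0.7466, 0.6652, 0.6949], [0.0, 0.0, 0.0, 1.0]]
top 432.07148159504993 432.07148159504993 274.16713167420556 206.72863995996718 dict_keys(['color', 'fx', 'fy', 'cx', 'cy', 'extrinsics'])
[[-0.0228, 0.9871, -0.1584, 0.3696], [-0.9996, -0.025, -0.0121, -0.0894], [-0.0159, 0.1581, 0.9873, 1.0887], [0.0, 0.0, 0.0, 1.0]]
{'t': 0.1, 'qpos': array([-1.35684013e+00,  2.59262799e-01,  1.53598913e+00, -2.79052388e-05,
        1.34798095e+00, -2.02820922e-01]), 'joint_velocities': array([ 0.0022124 , -0.00118296, -0.00280355,  0.00096151,  0.00129385,
        0.00057863]), 'tau': array([ 3.40609964e-03, -4.38209903e+01, -2.84645194e+01,  7.21556204e-02,
        3.61694873e-02, -3.80777146e-05]), 'position': array([ 0.22254251, -0.50242285,  0.21789856]), 'tool_rot': array([-3.07201949e+00, -6.49614170e-01,  5.70561768e-05]), 'wrist_force': array([0.49635772, 0.19562741, 0.23089593]), 'ft_torque': array([ 0.00829535, -0.01378797, -0.00427026]), 'finger_force': 0.0, 'grip_width': 0.09325703000953442}
-0.0188
```

View pics/side0.png

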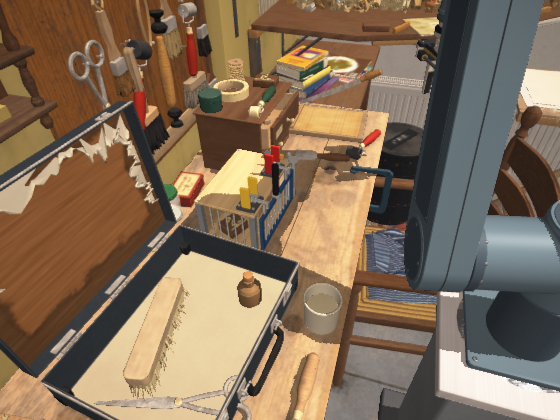

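View pics/top0.png

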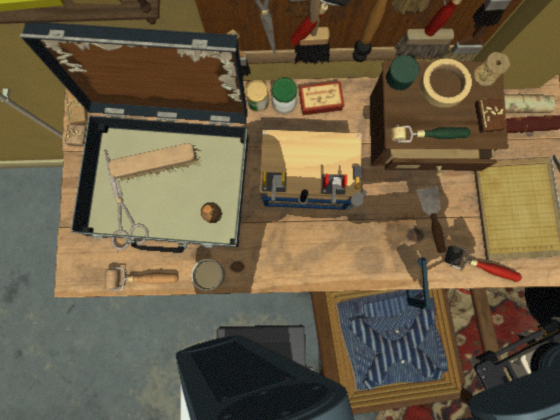

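The top view shows the cage at about (310,165), yellow catch at (273,182), post at (304,196) and red catch at (335,183). The side view shows yellow at (248,190), post at (276,178) and red at (272,160). I'll enlarge both.

```bash
python3 - <<'E'
import cv2
a=cv2.imread("pics/side0.png")[130:260,185:310]; b=cv2.imread("pics/top0.png")[120:220,250:375]
cv2.imwrite("pics/sc.png",cv2.resize(a,None,fx=4.6,fy=4.6,interpolation=cv2.INTER_CUBIC))
cv2.imwrite("pics/tc.png",cv2.resize(b,None,fx=6,fy=6,interpolation=cv2.INTER_CUBIC))
E
```

```text
(no output)
```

View pics/sc.png

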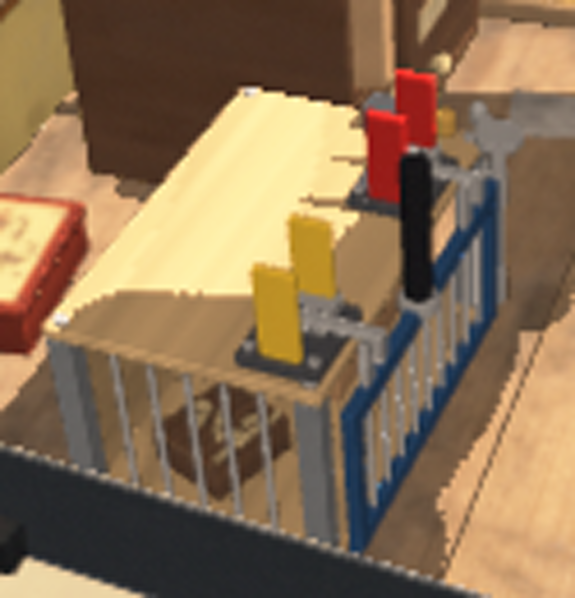

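View pics/tc.png

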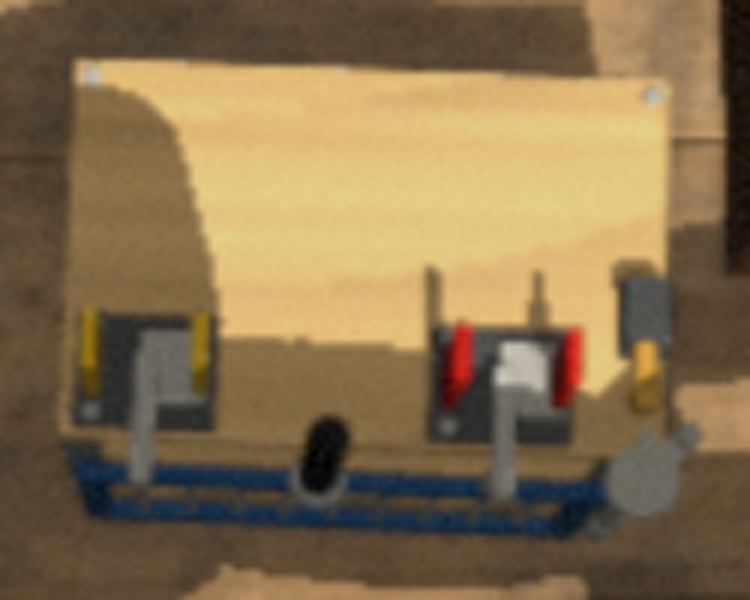

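The crops show yellow tab tops at about side (276,268) and (311,218), red at (387,113) and (416,73), and post top at (416,152). In the top crop, the tabs are at (90,340), (201,340), (463,357) and (576,358), and the post top is at (329,432).

```bash
cat > h.py <<'E'
import numpy as np
from plant import robot, optics
from scipy.spatial.transform import Rotation as R
C={n:optics.get_image(n) for n in("side","top")}
def ray(n,u,v,z):
    d=C[n];E=d["extrinsics"];r=E[:3,:3]@np.array([(u-d["cx"])/d["fx"],-(v-d["cy"])/d["fy"],-1]);o=E[:3,3]
    return (o+r*(z-o[2])/r[2])[:2]
def proj(n,p):
    d=C[n];E=d["extrinsics"];q=E[:3,:3].T@(np.asarray(p)-E[:3,3]);return np.array([d["cx"]+d["fx"]*q[0]/-q[2],d["cy"]-d["fy"]*q[1]/-q[2]])
def sc(u,v,z): return ray("side",185+u/4.6,130+v/4.6,z)
def tc(u,v,z): return ray("top",250+u/6,120+v/6,z)
E
python3 - <<'E'
from h import *
np.set_printoptions(precision=4,suppress=True)
for n,s,t,z in [("yL",(276,268),(90,340),.185),("yR",(311,218),(201,340),.185),("rL",(387,113),(463,357),.185),("rR",(416,73),(576,358),.185),
 ("post",(416,152),(329,432),.197),("postbase",(416,298),(318,480),.114),("BL",(55,330),(75,60),.125),("BR",(250,90),(668,78),.125),("FL",(320,398),(62,432),.125)]:
    print(n,sc(*s,z),tc(*t,z))
print("hinge top", tc(640,480,.12))
print("mean front rod yL..", R.from_rotvec(robot.read_state()["tool_rot"]).as_matrix())
E
```

```text
yL [ 0.5801 -0.0576] [ 0.5803 -0.0602]
yR [ 0.5778 -0.0974] [ 0.5792 -0.0998]
rL [ 0.5711 -0.1906] [ 0.5706 -0.1928]
rR [ 0.5683 -0.23  ] [ 0.5691 -0.2329]
post [ 0.5413 -0.1457] [ 0.5423 -0.1435]
postbase [ 0.5403 -0.1369] [ 0.5398 -0.1438]
BL [ 0.6976 -0.0519] [ 0.7056 -0.0546]
BR [ 0.6842 -0.2767] [ 0.6918 -0.2832]
FL [ 0.5569 -0.0419] [ 0.5589 -0.0469]
hinge top [ 0.5357 -0.2651]
mean front rod yL.. [[ 0.9144  0.4048 -0.0002]
 [ 0.4048 -0.9144  0.001 ]
 [ 0.0002 -0.001  -1.    ]]
```

```bash
cat > g.py <<'E'
import numpy as np
from plant import robot
from scipy.spatial.transform import Rotation as R
def T(yaw): # tool down, tool x at yaw
    c,s=np.cos(yaw),np.sin(yaw); return R.from_matrix([[c,s,0],[s,-c,0],[0,0,-1]])
def rows(*goals):
    s=robot.read_state(); r=R.from_rotvec(s["tool_rot"])
    print("t",round(s["t"],2),"p",s["position"].round(4),"yaw",round(np.arctan2(*r.as_matrix()[[1,0],0]),4),"w",round(s["grip_width"],4),"F",s["wrist_force"].round(1),"ff",round(s["finger_force"],1))
    for p,y in goals:
        print(p,y,(r.inv().apply(np.array(p)-s["position"])/.2).round(3),((r.inv()*T(y)).as_rotvec()/np.radians(30)).round(3))
E
python3 - <<'E'
from g import *
rows(((.38,-.38,.25),-.064),((.5705,-.2045,.25),-.064))
E
```

```text
t 0.2 p [ 0.2226 -0.5026  0.2182] yaw 0.4168 w 0.0928 F [ 1.  -0.3 -0. ] ff 0.0
(0.38, -0.38, 0.25) -0.064 [ 0.968 -0.242 -0.159] [-0.002  0.     0.918]
(0.5705, -0.2045, 0.25) -0.064 [ 2.194 -0.659 -0.158] [-0.002  0.     0.918]
```

Emit:
{"op": "move_arm", "data": {
  "commands": "100 0.97 -0.24 -0.16 0 0 0.918;100 0.97 -0.24 -0.16 0 0 0.918;100 0.97 -0.24 -0.16 0 0 0.918;100 0.97 -0.24 -0.16 0 0 0.918;100 0.97 -0.24 -0.16 0 0 0.918;100 0.97 -0.24 -0.16 0 0 0.918"
}}

```text
t: 0.8
position: [0.3821, -0.3792, 0.251]
tool_rot: [3.14, -0.093, 0.001]
wrist_force: [-1.0, -0.2, 0.7]
grip_width: 0.0931
finger_force: 0.0
```

```bash
python3 - <<'E'
from g import *
rows(((.5705,-.2045,.25),-.064))
E
```

```text
t 0.8 p [ 0.3821 -0.3792  0.251 ] yaw -0.0592 w 0.0931 F [-1.  -0.2  0.7] ff 0.0
(0.5705, -0.2045, 0.25) -0.064 [ 0.889 -0.928  0.005] [ 0.001 -0.001  0.009]
```

Emit:
{"op": "move_arm", "data": {
  "commands": "100 0.89 -0.93 0 0 0 0;100 0.89 -0.93 0 0 0 0;100 0.89 -0.93 0 0 0 0;100 0.89 -0.93 0 0 0 0;100 0.89 -0.93 0 0 0 0;100 0.89 -0.93 0 0 0 0;100 0.89 -0.93 0 0 0 0;100 0.89 -0.93 0 0 0 0"
}}

```text
t: 1.6
position: [0.5689, -0.208, 0.2501]
tool_rot: [3.14, -0.102, -0.002]
wrist_force: [-0.7, -0.8, 0.2]
grip_width: 0.0933
finger_force: 0.0
```

```bash
python3 - <<'E'
from g import *
rows(((.5705,-.2045,.154),-.064))
from plant import optics
import cv2
d=optics.get_image("wrist"); cv2.imwrite("pics/w1.png",d["color"][:,:,::-1])
E
```

```text
t 1.6 p [ 0.5689 -0.208   0.2501] yaw -0.0649 w 0.0933 F [-0.7 -0.8  0.2] ff 0.0
(0.5705, -0.2045, 0.154) -0.064 [ 0.007 -0.018  0.48 ] [ 0.001  0.003 -0.002]
```

View pics/w1.png

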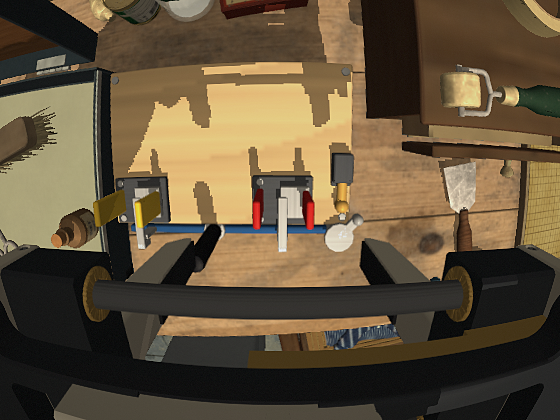

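The wrist view shows red tabs at (257,210) and (309,210), the post at (207,245), and the fingers straddling the red catch with the post clear in front. I'm descending.

Emit:
{"op": "move_arm", "data": {
  "commands": "84 0.01 -0.02 0 0 0 0;84 0.01 -0.02 0.24 0 0 0;84 0.01 -0.02 0.48 0 0 0;84 0.01 -0.02 0.48 0 0 0;84 0.01 -0.02 0.48 0 0 0"
}}

```text
t: 2.15
position: [0.5719, -0.203, 0.1551]
tool_rot: [-3.139, 0.102, 0.002]
wrist_force: [-0.3, 0.2, -0.1]
grip_width: 0.0783
finger_force: 0.0
```

```bash
python3 - <<'E'
from g import *
rows(((.5705,-.2045,.154),-.064))
E
```

```text
t 2.15 p [ 0.5719 -0.203   0.1551] yaw -0.0651 w 0.0783 F [-0.3  0.2 -0.1] ff 0.0
(0.5705, -0.2045, 0.154) -0.064 [-0.006  0.008  0.005] [-0.001  0.002 -0.002]
```

Good. Now squeeze.

Emit:
{"op": "move_arm", "data": {
  "commands": "60 0 0.01 0 0 0 0;40 0 0.01 0 0 0 0;30 0 0.01 0 0 0 0;30 0 0.01 0 0 0 0;20 0 0.01 0 0 0 0;20 0 0.01 0 0 0 0;20 0 0.01 0 0 0 0;20 0 0.01 0 0 0 0"
}}

```text
t: 2.95
position: [0.5728, -0.2052, 0.1554]
tool_rot: [3.138, -0.1, 0.002]
wrist_force: [-0.3, -3.7, 4.4]
grip_width: 0.0311
finger_force: 30.1
```

Emit:
{"op": "move_arm", "data": {
  "commands": "84 0 0 0 0 0 0;84 0 0 0 0 0 0;84 0 0 0 0 0 0;84 0 0 -0.25 0 0 0;84 0 0 -0.48 0 0 0;84 0 0 -0.48 0 0 0;84 0 0 -0.48 0 0 0"
}}

```text
t: 3.65
position: [0.5726, -0.204, 0.2516]
tool_rot: [3.14, -0.1, 0.003]
wrist_force: [0.7, 0.6, -0.0]
grip_width: 0.0775
finger_force: 0.0
```

```bash
python3 - <<'E'
from g import *
rows(((.580,-.0718,.25),-.064),((.580,-.0718,.154),-.064))
E
```

```text
t 3.65 p [ 0.5726 -0.204   0.2516] yaw -0.0635 w 0.0775 F [ 0.7  0.6 -0. ] ff 0.0
(0.58, -0.0718, 0.25) -0.064 [-0.005 -0.662  0.008] [ 0.    -0.003  0.001]
(0.58, -0.0718, 0.154) -0.064 [-0.006 -0.662  0.488] [ 0.    -0.003  0.001]
```

Emit:
{"op": "move_arm", "data": {
  "commands": "84 0 -0.66 0 0 0 0;84 0 -0.66 0 0 0 0;84 0 -0.66 0 0 0 0;84 0 -0.66 0 0 0 0;84 0 -0.66 0 0 0 0"
}}

```text
t: 4.15
position: [0.5798, -0.0717, 0.2489]
tool_rot: [-3.14, 0.097, 0.005]
wrist_force: [0.4, 0.0, 0.0]
grip_width: 0.0784
finger_force: 0.0
```

```bash
python3 - <<'E'
from g import *
rows(((.580,-.0718,.154),-.064))
from plant import optics
import cv2
d=optics.get_image("wrist"); cv2.imwrite("pics/w2.png",d["color"][:,:,::-1])
E
```

```text
t 4.15 p [ 0.5798 -0.0717  0.2489] yaw -0.0618 w 0.0784 F [0.4 0.  0. ] ff 0.0
(0.58, -0.0718, 0.154) -0.064 [0.002 0.001 0.475] [-0.001  0.006  0.004]
```

View pics/w2.png

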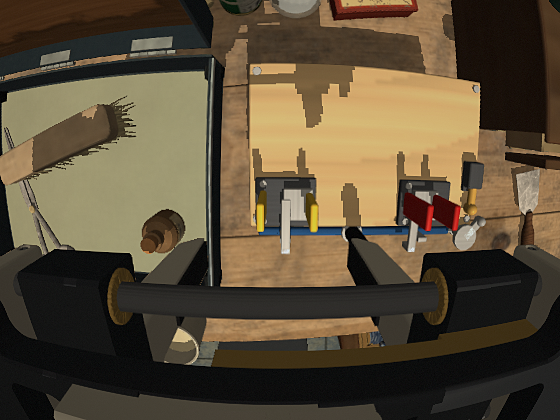

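The wrist view shows the red tabs now close together at (418,210) and (445,212). The yellow tabs at (260,218) and (313,218) lie between the fingers.

Emit:
{"op": "move_arm", "data": {
  "commands": "84 0 0 0.24 0 0 0;84 0 0 0.47 0 0 0;84 0 0 0.47 0 0 0;84 0 0 0.47 0 0 0;60 0 0 0.47 0 0 0;40 0 0 0.47 0 0 0;20 0 0 0.47 0 0 0;20 0 0 0.47 0 0 0;20 0 0 0.47 0 0 0;20 0 0 0.47 0 0 0"
}}

```text
t: 5.2
position: [0.5813, -0.0732, 0.1575]
tool_rot: [3.139, -0.1, 0.003]
wrist_force: [0.8, 1.4, 6.2]
grip_width: 0.0346
finger_force: 7.5
```

Emit:
{"op": "move_arm", "data": {
  "commands": "15 0 0 0 0 0 0;15 0 0 0 0 0 0;15 0 0 0 0 0 0;15 0 0 0 0 0 0"
}}

```text
t: 5.6
position: [0.5814, -0.0714, 0.1575]
tool_rot: [-3.139, 0.099, -0.003]
wrist_force: [1.4, 3.7, 6.4]
grip_width: 0.0311
finger_force: 30.1
```

Emit:
{"op": "move_arm", "data": {
  "commands": "84 0 0 0 0 0 0;84 0 0 0 0 0 0;84 0 0 0 0 0 0;84 0 0 -0.25 0 0 0;84 0 0 -0.48 0 0 0;84 0 0 -0.5 0 0 0;84 -0.17 0.38 -0.5 0 0 -0.3;84 -0.17 0.38 -0.5 0 0 -0.6;84 -0.17 0.38 -0.5 0 0 -0.9;84 -0.17 0.38 -0.5 0 0 -1"
}}

```text
t: 6.6
position: [0.5409, -0.1473, 0.2558]
tool_rot: [-3.057, -0.72, 0.002]
wrist_force: [-0.4, -0.3, 1.4]
grip_width: 0.0782
finger_force: 0.0
```

Emit:
{"op": "move_arm", "data": {
  "commands": "84 0 0 0 0 0 -0.3;84 0 0 0 0 0 -0.6;84 0 0 0 0 0 -0.9;84 0 0 0 0 0 -1;84 0 0 0 0 0 -1"
}}

```text
t: 7.1
position: [0.5415, -0.1461, 0.2557]
tool_rot: [-2.768, -1.483, 0.001]
wrist_force: [-0.0, -0.3, -0.2]
grip_width: 0.0779
finger_force: 0.0
```

```bash
python3 - <<'E'
from g import *
rows(((.542,-.1445,.25),1.507),((.542,-.1445,.15),1.507))
E
```

```text
t 7.1 p [ 0.5415 -0.1461  0.2557] yaw 0.9837 w 0.0779 F [-0.  -0.3 -0.2] ff 0.0
(0.542, -0.1445, 0.25) 1.507 [ 0.008 -0.002  0.029] [-0.003 -0.001 -0.999]
(0.542, -0.1445, 0.15) 1.507 [ 0.008 -0.002  0.529] [-0.003 -0.001 -0.999]
```

Emit:
{"op": "move_arm", "data": {
  "commands": "84 0.01 0 0 0 0 -0.3;84 0.01 0 0 0 0 -0.6;84 0.01 0 0 0 0 -0.9;84 0.01 0 0 0 0 -1;84 0.01 0 0 0 0 -1;84 0.01 0 0.2 0 0 -1;84 0.01 0 0.4 0 0 -1;84 0.01 0 0.53 0 0 -1;84 0.01 0 0.53 0 0 -1"
}}

```text
t: 8.0
position: [0.5402, -0.1433, 0.1465]
tool_rot: [-2.289, -2.14, 0.005]
wrist_force: [0.7, 0.3, 0.0]
grip_width: 0.0779
finger_force: 0.0
```

Emit:
{"op": "move_arm", "data": {
  "commands": "50 0 0 0 0 0 0;30 0 0 0 0 0 0;10 0 0 0 0 0 0;0 0 0 0 0 0 0;0 0 0 0 0 0 0;0 0 0 0 0 0 0;0 0 0 0 0 0 0;0 0 0 0 0 0 0"
}}

```text
t: 8.8
position: [0.543, -0.1446, 0.1507]
tool_rot: [-2.291, -2.149, -0.0]
wrist_force: [0.3, -0.3, 0.5]
grip_width: 0.0186
finger_force: 0.0
```

```bash
python3 - <<'E'
from g import *
h=np.array([.534,-.264])
def post(th): a=np.pi/2-.064+th; return (*(h+.12*np.array([np.cos(a),np.sin(a)])),.15)
rows(*[(post(t),1.507+t) for t in (0,.13,.26,.39,.52)])
E
```

```text
t 8.8 p [ 0.543  -0.1446  0.1507] yaw 1.5069 w 0.0186 F [ 0.3 -0.3  0.5] ff 0.0
(np.float64(0.5416747581936372), np.float64(-0.14424567612537242), 0.15) 1.507 [ 0.001 -0.007  0.003] [-0. -0. -0.]
(np.float64(0.5260857486677973), np.float64(-0.1442612651400946), 0.15) 1.637 [-0.004 -0.085  0.003] [-0.    -0.    -0.249]
(np.float64(0.5106303017297755), np.float64(-0.14629759049722618), 0.15) 1.767 [-0.019 -0.161  0.003] [-0.    -0.    -0.497]
(np.float64(0.4955692467874687), np.float64(-0.15032028673717762), 0.15) 1.8969999999999998 [-0.044 -0.235  0.003] [-0.    -0.    -0.745]
(np.float64(0.4811567574056181), np.float64(-0.15626146598309731), 0.15) 2.027 [-0.078 -0.305  0.003] [-0.    -0.    -0.993]
```

Emit:
{"op": "move_arm", "data": {
  "commands": "0 0 0 0 0 0 0;0 0 0 0 0 0 0;0 0 0 0 0 0 0;0 0 0 0 0 0 0;0 -0.005 -0.078 0 0 0 -0.25;0 -0.02 -0.155 0 0 0 -0.5;0 -0.046 -0.23 0 0 0 -0.75;0 -0.08 -0.3 0 0 0 -1;0 -0.08 -0.3 0 0 0 -1"
}}

```text
t: 9.7
position: [0.4819, -0.1565, 0.1507]
tool_rot: [1.656, 2.669, 0.002]
wrist_force: [5.8, 3.2, -11.5]
grip_width: 0.0153
finger_force: 30.0
```

```bash
cat >p.py <<'E'
from g import *
h=np.array([.534,-.264])
def post(th): a=np.pi/2-.064+th; return (*(h+.12*np.array([np.cos(a),np.sin(a)])).round(4),.15)
s=robot.read_state(); d=s["position"][:2]-h
th=np.arctan2(d[1],d[0])-np.pi/2+.064
print("theta",th,"r",np.hypot(*d),"q",s["qpos"].round(2))
import sys
rows(*[(post(float(t)),1.507+float(t)) for t in sys.argv[1:]])
E
python3 p.py 0.65 .78 .91 1.04
```

```text
theta 0.51528936684343 r 0.11944776222714201 q [-0.54  0.24  1.74  0.    1.16 -1.  ]
t 9.7 p [ 0.4819 -0.1565  0.1507] yaw 2.0308 w 0.0153 F [  5.8   3.2 -11.5] ff 30.0
(np.float64(0.4676), np.float64(-0.164), 0.15) 2.157 [-0.002 -0.081  0.003] [ 0.003 -0.    -0.241]
(np.float64(0.4552), np.float64(-0.1735), 0.15) 2.287 [-0.017 -0.157  0.003] [ 0.003  0.    -0.489]
(np.float64(0.4442), np.float64(-0.1844), 0.15) 2.417 [-0.041 -0.231  0.003] [ 0.003  0.    -0.738]
(np.float64(0.4346), np.float64(-0.1968), 0.15) 2.5469999999999997 [-0.076 -0.301  0.003] [ 0.003  0.    -0.986]
```

Emit:
{"op": "move_arm", "data": {
  "commands": "0 -0.003 -0.08 0 0 0 -0.24;0 -0.018 -0.157 0 0 0 -0.49;0 -0.042 -0.23 0 0 0 -0.74;0 -0.077 -0.3 0 0 0 -0.99;0 -0.077 -0.3 0 0 0 -0.99"
}}

```text
t: 10.2
position: [0.4351, -0.1976, 0.1506]
tool_rot: [-0.922, -3.003, -0.001]
wrist_force: [2.0, 3.6, -0.7]
grip_width: 0.0153
finger_force: 30.0
```

```bash
python3 p.py 1.17 1.3 1.43 1.54
```

```text
theta 1.0434563750888164 r 0.11908076562710294 q [-0.66  0.19  1.8   0.    1.15 -1.64]
t 10.2 p [ 0.4351 -0.1976  0.1506] yaw 2.5457 w 0.0153 F [ 2.   3.6 -0.7] ff 30.0
(np.float64(0.4267), np.float64(-0.2102), 0.15) 2.6769999999999996 [-0.    -0.076  0.003] [ 0.001 -0.    -0.251]
(np.float64(0.4207), np.float64(-0.2246), 0.15) 2.807 [-0.016 -0.152  0.003] [ 0.001 -0.    -0.499]
(np.float64(0.4165), np.float64(-0.2396), 0.15) 2.937 [-0.041 -0.226  0.003] [ 0.001 -0.    -0.747]
(np.float64(0.4145), np.float64(-0.2526), 0.15) 3.0469999999999997 [-0.069 -0.285  0.003] [ 0.001 -0.    -0.957]
```

Emit:
{"op": "move_arm", "data": {
  "commands": "0 -0.002 -0.076 0 0 0 -0.25;0 -0.018 -0.153 0 0 0 -0.5;0 -0.042 -0.227 0 0 0 -0.75;0 -0.07 -0.285 0 0 0 -0.95;0 -0.07 -0.285 0 0 0 -0.95;0 -0.07 -0.285 0 0 0 -0.95;0 -0.07 -0.285 0 0 0 -0.95;0 -0.07 -0.285 0 0 0 -0.95"
}}

```text
t: 11.0
position: [0.4161, -0.2511, 0.1506]
tool_rot: [0.159, 3.136, 0.001]
wrist_force: [4.0, 3.0, -2.8]
grip_width: 0.0155
finger_force: 30.0
```

```bash
python3 p.py; python3 - <<'E'
from plant import optics
import cv2,numpy as np
a=optics.get_image("side")["color"][130:290,170:350,::-1]; b=optics.get_image("top")["color"][110:270,230:410,::-1]
cv2.imwrite("pics/e.png",cv2.resize(np.hstack([a,b]),None,fx=2.2,fy=2.2,interpolation=cv2.INTER_CUBIC))
E
```

```text
theta 1.5258801991750492 r 0.11860948993136164 q [-0.77  0.2   1.78  0.    1.15 -2.24]
t 11.0 p [ 0.4161 -0.2511  0.1506] yaw 3.0404 w 0.0155 F [ 4.   3.  -2.8] ff 30.0
```

View pics/e.png

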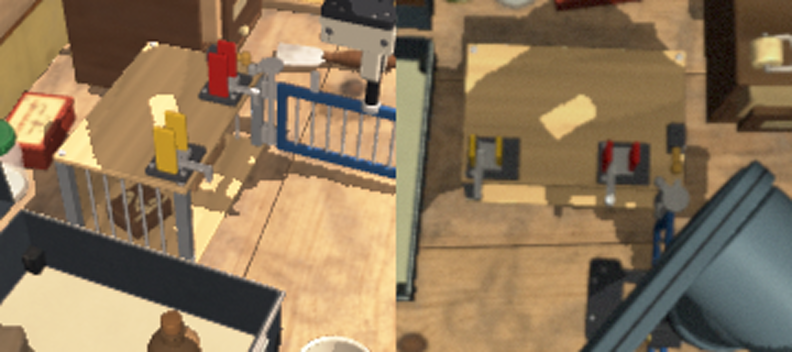

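The gate (blue, at (340,130) in the left half) stands square to the cage front and is held by the post. Both catches are squeezed.

```bash
python3 -c "
from plant import order
print(order.sign_off())"
```

```text
the job is handed in; nothing more can be done
None
```

I squeezed the red catch open, then the yellow, and swung the gate out to about 1.53 rad; the job is handed in with the gripper still holding the post. Neither the blocks nor the pot were touched, as far as I could see, but I did not measure their positions afterwards.

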